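Press the grooved forming block into the corner of the squaring jig

ROBOT

A 7-joint arm with a two-finger parallel gripper is mounted at the origin on the work surface. World frame = base frame: x ahead of the robot, y to its left, z up, the work surface at z = 0. Lengths are in mm, angles in rad, forces in N, time in s.
With the tool pointing down it reaches from about 425 to 975 mm from the base axis. Payload 16.7 kg.
Tool frame: the origin (TCP) lies at the very end of the fingers, on their centre line; the grasp point (between the pads) lies 19 mm behind it; z points along the fingers, y is the line along which they close (so a half turn about z gives the same grasp; the last joint's range is limited). The gripper opens to 85 mm and grips with 20 to 120 N. Pads are 22 mm wide; open, the fingers measure 114 mm over their backs; the gripper's body (76 mm by 85 mm) begins 54 mm behind the grasp point. The pads swing forward as they close: fully open they stand 13 mm farther back than shut.
Start: joints at [0.962, 0.426, 0.074, 1.606, -0.034, 1.111, -0.067], TCP at [299.509, -604.873, 231.302] pointing down, gripper open.
Joint ranges: [-2.85, 2.85], [-0.5, 2.14], [-1.23, 1.37], [0.21, 2.46], [-1.02, 4.16], [0.16, 2.05], [-2.73, 2.73]. Speed limits (rad/s): [1.89, 1.89, 2.39, 2.39, 3.01, 3.01, 3.01].

INTERFACE

Orientations are given as a rotation vector (axis times angle).
In Python, from rig import * gives the robot as it stands. The module is installed in compiled form; this text tells all that it offers.
- The arm moves only by the shell command python3 -m crank 'ROWS' [FORCE]. ROWS is JSON, a list that holds one entry, the list of rows, each a list of 7 numbers: the shift along the tool's x, y, z scaled (see below), then the turn, a rotation vector about the tool's x, y, z scaled (see below), then the finger opening in mm, from 0 to 85.4. In form: [[[dx, dy, dz, rx, ry, rz, gripper], ...]]. A call has 1 to 12 rows; each row shifts and turns the commanded pose from where the row before left it, along the tool's axes as they then stand; what a row does not reach is not made up. The controller multiplies each number of a shift by 0.04 m and each number of a turn by 10 degrees. A row lasts 1/8 s, in which the tool goes at most 62.5 mm and 10.7 degrees, less where a joint would pass 70% of its speed; a pose out of reach is approached as far as the arm can. A call with a number of a shift or a turn outside -1 to 1 is refused whole. A call with a gripper value outside its range is refused whole. The fingers move at their own pace and stop on an object; FORCE is the grip in N (left out, the last holds). Time passes only in rows, so rows that do not move let the fingers close. It gives the time, the measured TCP pose, the force, the opening and the grip force at its end, in the units of the state.
- observe(): the state, without advancing time (a new reading comes with each control period).
- get_image(name): name is "side" or "top" or "wrist"; returns the picture (400x640x3 uint8, red, green, blue); there is no depth.
- get_calibration(name): a dict with "vfov" (degrees; the focal length in pixels is half the picture's height over the tangent of half this angle, whatever the lens; pixels are square), "cx", "cy" (the principal point, pixels), "D" ([k1, k2, p1, p2, k3] as OpenCV has them; the pictures are not rectified), "view" (4x4, takes a point from world to camera coordinates). Camera axes: x right, y up, looking along -z (the intrinsics and any distortion apply to the point x, -y, -z); pixel columns grow to the right and rows downward; lengths in mm; the calibration is good to about 2 mm. A picture is of the moment at which its call begins: read the wrist's pose just before it. get_calibration takes no time and is no camera call; for the wrist camera it gives the pose at the moment of the call.
- close_job(): hands the job in; it is judged then, once.
The state is a dict: "time_s": time; "q": joint angles; "joint_vel": joint speeds; "effort": joint torques, N m; "position": TCP position; "eef_rot": TCP orientation; "ft_force": force on the tool from outside, world axes, zero at the start; "torque": the same for the moment, N m; "gripper_width": finger opening in mm; "finger_force": force on a finger pad.
Only numpy, scipy, OpenCV 4.12 (cv2) and the standard library are available. Lean on these libraries where they do the work, as an engineer would, in place of code of your own. Each camera call takes 0.05 s, during which the arm holds its last target. There are 200 camera calls.

TASK

Pick up the grooved steel forming block from the goldsmith's bench and set it flat on the base plate of the squaring jig, its long side along the long fence. Press it fully home into the corner so that one long side bears flush on the long fence and one end on the short fence, and finish while still holding it pressed firmly against both fences: do not let go. Leave the other things on the bench where they are.

Things in the scene. Friction and masses are not known exactly. Their poses are not given: they have to be found in the camera images.
- block: grooved forming block, plain steel, 60 mm long (its x) by 40 mm wide (its y) by 50 mm high, about 0.75 kg, standing on the bench; told apart by the straight open channel, 14 mm wide and 10 mm deep, that runs the whole length of its top along its x. Origin: centre of its underside, z up. It is the same turned half round
- jig: squaring jig, fixed to the bench: a dark steel base plate 200 mm (its x) by 160 mm (its y), 8 mm thick, with two low steel fences screwed on top along its +x and +y edges. It is open on the -x and -y sides. Origin: centre of the plate's underside, z up; the bench top is at height 0
- jig_corner (a point): the inside corner of the jig, where the inner faces of the two fences meet, on the top face of the plate (75 mm along +x and 55 mm along +y from the jig's origin, 8 mm above the bench). Axes as the jig's: the block belongs on the -x, -y side of this point, so when home its centre lies 30 mm towards -x and 20 mm towards -y
- long_fence: the long fence: steel bar 175 mm long (jig's x), 16 mm thick (y), rising 16 mm above the plate, along the jig's +y edge; its inner face looks to the jig's -y. Rigid and fixed. Origin: centre of its underside
- short_fence: the short fence: steel bar 126 mm long (jig's y), 16 mm thick (x), rising 16 mm above the plate, along the jig's +x edge; its inner face looks to the jig's -x. Rigid and fixed. Origin: centre of its underside. Fingers that hold the block must stay above the 16 mm fences. Plate and fences are polished and oiled, so the block slides on them easily (friction about 0.2); a block borne down hard on the plate still drags, and the push may then not reach the fences
- doming_cube: bystander: steel doming cube, 50 mm each way, with round hollows and no channel. Origin: centre of underside
- flat_block: bystander: plain flat steel bench block, 65 by 65 by 22 mm. Origin: centre of underside
- bangle: bystander: brass bangle lying flat, 66 mm outside, 8 mm high. Origin: centre of underside
- file: bystander: flat file with wooden handle, 240 mm long along its x (handle at -x), up to 24 mm high. Origin: on the underside where handle meets blade
- hammer: bystander: small hammer lying on the bench, 240 mm long along its x, handle to -x. Origin: on its underside
- punch_blank: bystander: steel rod standing upright, 22 mm across, 55 mm high. Origin: centre of underside
Things that resemble listed ones, but are neither listed nor needed, are in the scene too. What is shaped like the block but purple or red is not meant.

How it is judged (in metres and radians):
At the end, for the whole second after the job is handed in: the block stands flat on the plate (3 mm, 0.05 rad), centre within 2.5 mm of home in the corner both ways, length within 0.05 rad of the long fence, at rest, pressed on each fence with over 2 N, the gripper still bearing on it with over 2 N (contact force between block and long_fence above 2 N and contact force between block and short_fence above 2 N and contact force between any of the fingers, the arm and block above 2 N and x of block in the frame of jig_corner between -0.0325 and -0.0275 m and y of block in the frame of jig_corner between -0.0225 and -0.0175 m and z of block in the frame of jig_corner between -0.003 and 0.003 m and angle between the x axis of block and the x axis of jig, either way round below 0.05 rad and angle between block's own z axis and vertical below 0.05 rad and linear speed of block below 0.01 m/s); the arm keeps its last pose, push and grip.
It fails at once if another thing on the bench is shifted by more than 30 mm (distance of any of doming_cube, flat_block, bangle, file, hammer, punch_blank from where it was at the start of the episode above 0.03 m).
It also fails if it takes over 51 s, if anything falls off the work surface, if the arm or the gripper's body presses on something with over 40 N, if the wrist force passes 120 N, or if a joint passes its speed limit or range.

## Working session

There is one attempt and no reset: what is moved stays moved. The work goes in short steps, Python scripts to look and compute and a shell command to move; the robot and the scene stay as the last step left them, time stands still between calls to the robot, and variables do not carry over. Pictures are saved under pics/ and viewed, at most 10 in all, crops included, and the job is handed in when it is done.

```bash
mkdir -p pics; cat > h.py <<'E'
from rig import *
import numpy as np, cv2
from scipy.spatial.transform import Rotation as R
def cam(n):
    c=get_calibration(n); f=200/np.tan(np.radians(c["vfov"])/2)
    return np.array([[f,0,c["cx"]],[0,f,c["cy"]],[0,0,1.]]),np.array(c["D"],float),np.array(c["view"],float)
def ray(c,uv):
    K,D,V=c; p=cv2.undistortPoints(np.array(uv,float).reshape(-1,1,2),K,D).reshape(-1,2)
    d=np.c_[p[:,0],-p[:,1],-np.ones(len(p))]@V[:3,:3]
    return -V[:3,:3].T@V[:3,3],d
def onz(c,uv,z):
    o,d=ray(c,uv); return o+d*((z-o[2])/d[:,2])[:,None]
def proj(c,P):
    K,D,V=c; q=np.array(P,float).reshape(-1,3)@V[:3,:3].T+V[:3,3]; q=q*[1,-1,-1]
    return cv2.projectPoints(q,np.zeros(3),np.zeros(3),K,D)[0].reshape(-1,2)
def tri(c1,u1,c2,u2):
    o1,d1=ray(c1,u1);o2,d2=ray(c2,u2);out=[]
    for a,b in zip(d1,d2):
        a=a/np.linalg.norm(a);b=b/np.linalg.norm(b)
        s,t=np.linalg.lstsq(np.c_[a,-b],o2-o1,rcond=None)[0]
        p,q=o1+s*a,o2+t*b; out.append(np.r_[(p+q)/2,np.linalg.norm(p-q)])
    return np.array(out)
def snap(n,f):
    im=get_image(n); cv2.imwrite("pics/"+f,cv2.cvtColor(im,cv2.COLOR_RGB2BGR)); return im
E
python3 - <<'E'
from h import *
np.set_printoptions(suppress=True,precision=2)
s=observe();print(s)
for n in("top","side","wrist"):
    c=cam(n); np.savez(f"pics/{n}0.npz",*c); snap(n,n+"0.png"); print(n,ray(c,[[320,200]]),c[0][0,0])
E
```

```text
{'time_s': 0.0, 'q': array([ 0.96,  0.43,  0.07,  1.61, -0.03,  1.11, -0.07]), 'joint_vel': array([ 0., -0.,  0.,  0.,  0.,  0.,  0.]), 'effort': array([ -0.  , -94.98,   3.76, -46.35,   0.02,   0.01,  -0.  ]), 'position': array([ 299.36, -604.55,  230.62]), 'eef_rot': array([-3.06, -0.72,  0.  ]), 'ft_force': array([-0.87,  0.23,  1.54]), 'torque': array([ 0.01,  0.05, -0.05]), 'finger_force': 0.0, 'gripper_width': 84.99907473332085}
top (array([ 381.03,  -30.07, 1117.7 ]), array([[ 0.19, -0.02, -0.98]])) 410.6406294821803
side (array([  469.45, -1068.39,   844.16]), array([[ 0.07,  0.78, -0.62]])) 394.95650250829044
wrist (array([ 367.09, -571.63,  372.43]), array([[-0.27, -0.14, -0.95]])) 312.1832206490289
```

View pics/top0.png

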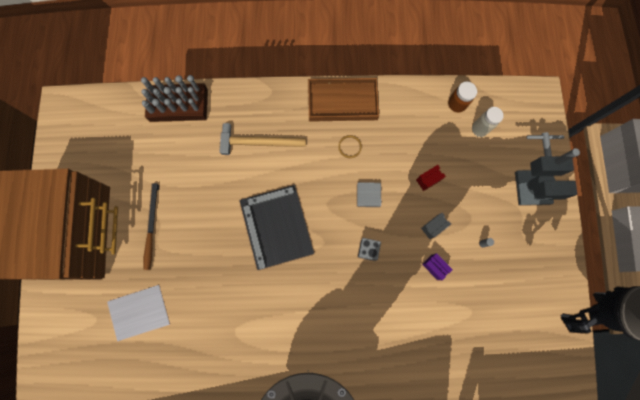

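View pics/side0.png

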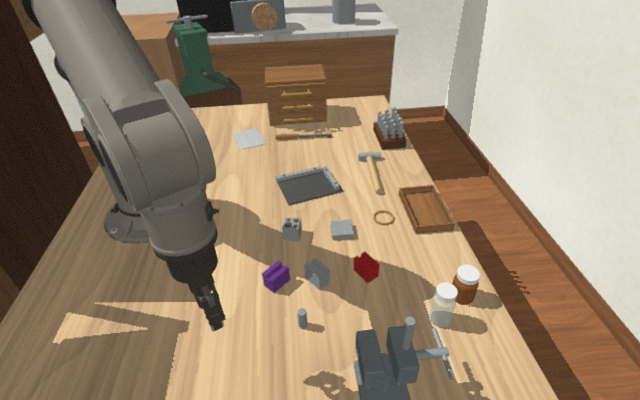

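The candidates for the block are grey at top (437,225), red (431,177) and purple (437,267). The grey one fits, being plain steel; the doming cube (370,248) has hollows. The jig's fences lie on its left and upper edges in the top view, so the inner corner is near (246,203). I'll confirm with an enlarged crop.

```bash
python3 - <<'E'
import cv2,numpy as np
t=cv2.imread("pics/top0.png");s=cv2.imread("pics/side0.png")
a=cv2.resize(t[175:280,230:335],(400,400),interpolation=2)
b=cv2.resize(t[205:245,417:457],(400,400),interpolation=2)
c=cv2.resize(s[160:210,265:365],(400,200),interpolation=2)
d=cv2.resize(s[250:300,290:340],(200,200),interpolation=2)
cv2.imwrite("pics/crop1.png",np.vstack([np.hstack([a,b]),np.hstack([c,d,np.zeros((200,200,3),np.uint8)])]))
E
```

```text
(no output)
```

View pics/crop1.png

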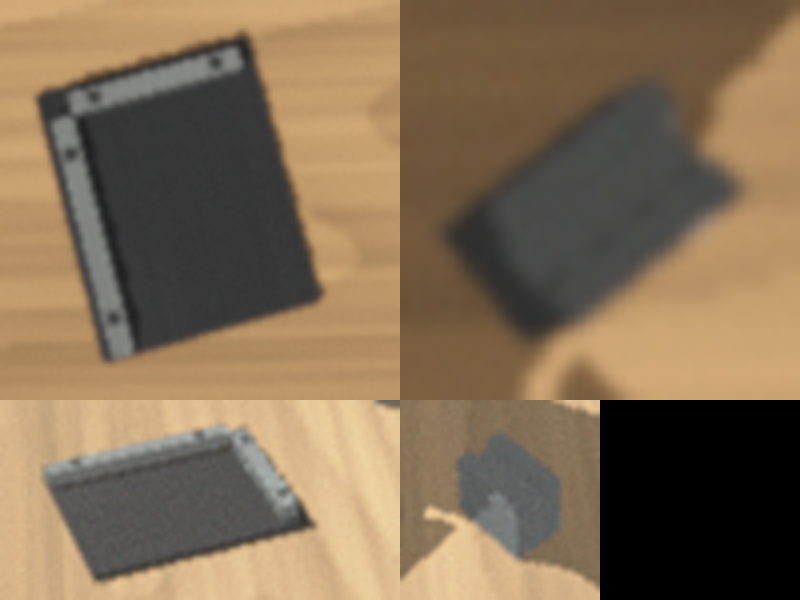

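The crop confirms it: the grey block's top has an open channel, with its notch at the upper-right end near top (447,218). The jig fences meet at about (251,204).

```bash
python3 - <<'E'
from h import *
np.set_printoptions(suppress=True,precision=1)
t=cam("top");s=cam("side")
# block top corners (top view)
P=np.array([[649,78],[740,190],[560,310],[488,205]])/10.+[417-40,205]
print(onz(t,P,50)); 
# jig outer plate corners triangulated: order (+x+y),(+x-y),(-x-y),(-x+y)
T=np.array([[40,95],[247,35],[322,297],[108,358]])/3.81+[230,175]
S=np.array([[245,428],[312,523],[100,578],[45,482]])/4.+[265,160]-[0,100]
q=tri(t,T,s,S);print(q);print(onz(t,T,8))
p=onz(t,T,8); print([np.linalg.norm(p[i]-p[i-1]) for i in range(4)])
# fence inner corner/ends at z 24
F=np.array([[78,113],[131,350],[243,68]])/3.81+[230,175]
print(onz(t,F,24))
q=observe();print(R.from_rotvec(q['eef_rot']).as_matrix())
w=cam("wrist");print(w[2])
for n,c in(("w",w),):print(proj(c,[[480,-290,50],[520,100,8]]))
E
```

```text
[[ 545.  -371.7   50. ]
 [ 514.4 -394.2   50. ]
 [ 483.7 -343.2   50. ]
 [ 512.1 -325.7   50. ]]
[[601.  170.8   7.2   2.1]
 [642.7  20.6   3.    1.2]
 [452.7 -29.9   3.2   4.8]
 [411.1 122.5  -1.4   0.7]]
[[599.8 170.6   8. ]
 [640.9  20.3   8. ]
 [450.  -30.1   8. ]
 [410.5 121.2   8. ]]
[np.float64(195.63804712015875), np.float64(155.81637459640564), np.float64(197.48069273080523), np.float64(156.36109893201282)]
[[583.  140.5  24. ]
 [415.2 103.1  24. ]
 [613.1  22.8  24. ]]
[[ 0.9  0.4 -0. ]
 [ 0.4 -0.9  0. ]
 [-0.  -0.  -1. ]]
[[   0.4   -0.9   -0.  -675.1]
 [   0.9    0.4   -0.3   38.9]
 [   0.3    0.1    1.  -378.3]
 [   0.     0.     0.     1. ]]
[[  94.2 -148.7]
 [  91.2  -25.7]]
```

View pics/wrist0.png

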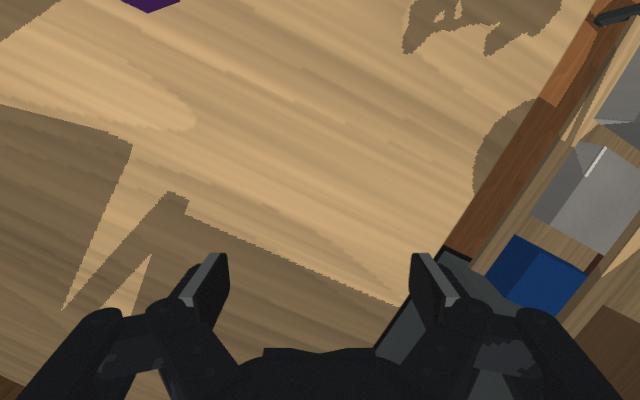

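The wrist view shows only the open fingers and bare bench, with a corner of the purple block at (150,3). From the top view the block's centre is about (514,-359) with its length at about -56°. The jig's yaw is about 14.7° and the home centre about (559,115). I'll go above the block and turn the tool.

```bash
python3 -m crank '[[[0.94,-0.39,0,0,0,0,85],[0.94,-0.39,0,0,0,0,85],[0.94,-0.39,0,0,0,0,85],[0.94,-0.39,0,0,0,0,85],[0.94,-0.39,0,0,0,0,85],[0.94,-0.39,0,0,0,0,85],[0.94,-0.39,0,0,0,0,85],[0.94,-0.39,0,0,0,0,85],[0,0,0,0,0,1,85],[0,0,0,0,0,1,85],[0,0,0,0,0,1,85],[0,0,0,0,0,1,85]]]'
python3 -m crank '[[[0,0,0,0,0,1,85],[0,0,0,0,0,1,85],[0,0,0,0,0,1,85],[0,0,0,0,0,1,85],[0,0,0,0,0,0.3,85],[0,0,0,0,0,0,85],[0,0,0,0,0,0,85]]]'
python3 - <<'E'
from h import *
np.set_printoptions(suppress=True,precision=2)
s=observe();print(s['position'],s['eef_rot'],s['ft_force'],s['q'])
c=cam("wrist");np.savez("pics/w1.npz",*c);snap("wrist","w1.png");print(ray(c,[[320,200]]))
E
```

```text
time_s: 1.65
position: [513.6, -359.5, 231.1]
eef_rot: [-3.118, 0.383, 0.001]
ft_force: [-0.5, -0.0, 0.0]
gripper_width: 84.6
finger_force: 0.0
time_s: 2.52
position: [513.7, -359.5, 231.2]
eef_rot: [-2.766, 1.489, 0.0]
ft_force: [0.9, -0.1, 0.4]
gripper_width: 85.0
finger_force: 0.0
[ 513.66 -359.51  231.22] [-2.77  1.49  0.  ] [ 0.86 -0.12  0.44] [ 0.33  0.35  0.22  1.73 -0.09  1.07 -1.97]
(array([ 555.16, -423.33,  372.95]), array([[-0.17,  0.25, -0.95]]))
```

View pics/w1.png

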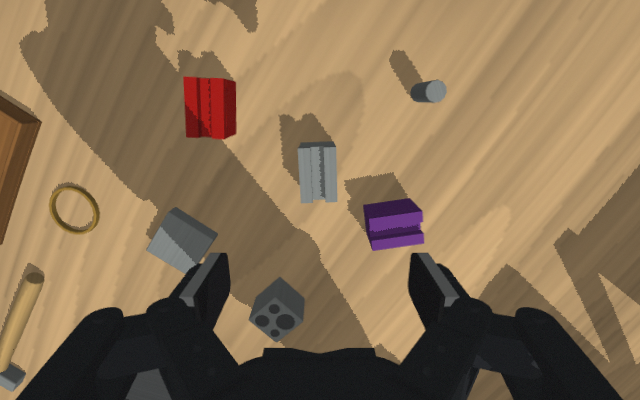

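The wrist view shows the grey grooved block upright near (318,173), its top at about (299-337, 147-202). It is nearly aligned with the tool, with the red block at (210,107) and purple at (393,224). I'll measure its top corners here and triangulate with the top view.

```bash
python3 - <<'E'
from h import *
np.set_printoptions(suppress=True,precision=1)
im=cv2.imread("pics/w1.png"); c=tuple(np.load("pics/w1.npz").values()); t=cam("top")
roi=im[125:225,280:345].astype(int)
sat=roi.max(2)-roi.min(2); 
print(roi[60,20:60:3].tolist())
m=((sat<30)&(roi.mean(2)>105)).astype(np.uint8)
m=cv2.morphologyEx(m,cv2.MORPH_CLOSE,np.ones((5,5)))
cn=max(cv2.findContours(m,0,2)[0],key=cv2.contourArea)
r=cv2.minAreaRect(cn);b=cv2.boxPoints(r)+[280,125];print(r,b)
for z in(50,):
  p=onz(c,b,z);print(p,p.mean(0));
  for i in range(4):
    d=p[i]-p[i-1];print(np.linalg.norm(d),np.degrees(np.arctan2(d[1],d[0])))
T=np.array([[649,78],[740,190],[560,310],[488,205]])/10.+[417-40,205]
print("tri",tri(c,[b.mean(0)],t,[T.mean(0)]))
v=cv2.resize(im[120:230,270:380],(600,600),interpolation=2);cv2.polylines(v,[((b-[270,120])*600/110).astype(int)],True,(0,0,255));cv2.imwrite("pics/w1c.png",v)
E
```

```text
[[133, 138, 139], [138, 140, 136], [132, 135, 130], [135, 137, 132], [134, 136, 130], [135, 138, 133], [134, 136, 132], [87, 89, 85], [96, 98, 94], [138, 140, 136], [134, 137, 132], [135, 138, 132], [133, 136, 130], [118, 164, 198]]
((37.30242156982422, 49.25822830200195), (54.99394607543945, 38.63314437866211), 87.61405944824219) [[296.9 147.6]
 [335.5 146. ]
 [337.7 200.9]
 [299.1 202.5]]
[[ 548.5 -372.4   50. ]
 [ 516.2 -395.8   50. ]
 [ 480.5 -347.9   50. ]
 [ 514.5 -323.3   50. ]] [ 514.9 -359.9   50. ]
59.77054806556828 -55.326759182175955
39.9081428740656 -144.18739658636383
59.67056503522789 126.71290138448174
42.034322805657524 35.94282035151117
tri [[ 514.5 -359.8   45.7    0.6]]
```

View pics/w1c.png

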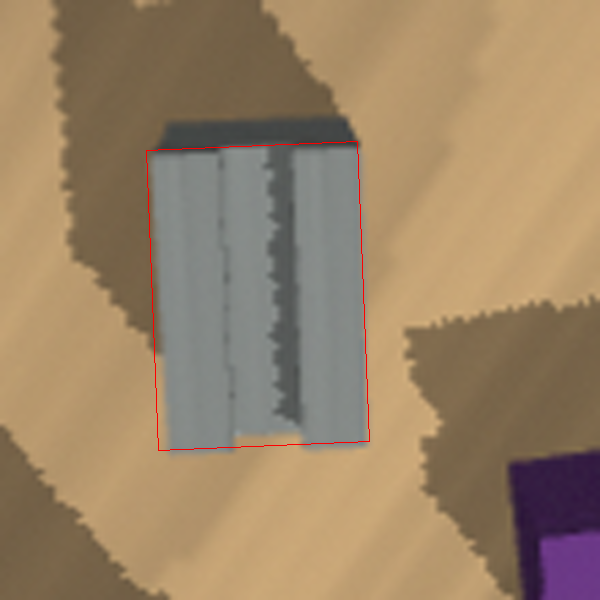

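The outline fits, measuring 60 x 41 mm, with its centre at (514.9,-359.9) and length at about -53.6°. Two-view height is about 46 mm against 50 nominal, which is good enough. I'll turn 3° and descend to TCP z≈20, then grip.

```bash
python3 -m crank '[[[0.03,-0.02,0,0,0,-0.3,85],[0,0,0.9,0,0,0,85],[0,0,0.9,0,0,0,85],[0,0,0.9,0,0,0,85],[0,0,0.9,0,0,0,85],[0,0,0.9,0,0,0,85],[0,0,0.4,0,0,0,85],[0,0,0.37,0,0,0,85],[0,0,0,0,0,0,85]]]'
python3 -m crank '[[[0,0,0,0,0,0,30],[0,0,0,0,0,0,30],[0,0,0,0,0,0,30],[0,0,0,0,0,0,30],[0,0,0,0,0,0,30],[0,0,0,0,0,0,30],[0,0,0,0,0,0,30],[0,0,0,0,0,0,30]]]' 90
```

```text
time_s: 3.7
position: [514.9, -360.1, 20.2]
eef_rot: [-2.803, 1.418, 0.001]
ft_force: [0.0, 0.2, 0.4]
gripper_width: 85.0
finger_force: 0.0
time_s: 4.7
position: [515.6, -360.2, 21.5]
eef_rot: [-2.803, 1.418, -0.002]
ft_force: [-1.4, 1.2, 9.3]
gripper_width: 38.7
finger_force: 90.9
```

```bash
python3 -m crank '[[[0,0,-0.5,0,0,0,30],[0,0,-0.8,0,0,0,30],[0,0,-0.8,0,0,0,30],[0,0,-0.8,0,0,0,30],[0,0,-0.6,0,0,0,30],[0,0,0,0,0,0,30]]]'
python3 - <<'E'
from h import *
s=observe(); p=s['position']; M=R.from_rotvec(s['eef_rot']).as_matrix()
print(p,s['ft_force'],np.degrees(np.arctan2(M[1,0],M[0,0])))
# pre-place point: 20 mm short of home both ways
a=np.radians(14.7);home=np.array([525,70.5])+np.array([[np.cos(a),-np.sin(a)],[np.sin(a),np.cos(a)]])@[45-20,35-20]
print(home,M.T@np.r_[home-p[:2],0]/40)
E
```

```text
time_s: 5.45
position: [515.6, -360.6, 162.9]
eef_rot: [-2.803, 1.418, -0.005]
ft_force: [0.1, -0.1, -8.4]
gripper_width: 38.8
finger_force: 93.2
[ 515.6423977  -360.6104673   162.90525155] [ 0.06880483 -0.11533043 -8.40191108] -53.66815579825131
[545.37532465  91.35296491] [-8.66210509 -7.29311989 -0.01439329]
```

```bash
python3 -m crank '[[[-0.4,-0.34,0,0,0,0,30],[-0.8,-0.67,0,0,0,0,30],[-0.83,-0.7,0,0,0,0,30],[-0.83,-0.7,0,0,0,0,30],[-0.83,-0.7,0,0,0,0,30],[-0.83,-0.7,0,0,0,0,30],[-0.83,-0.7,0,0,0,0,30],[-0.83,-0.7,0,0,0,0,30],[-0.83,-0.7,0,0,0,0,30],[-0.83,-0.7,0,0,0,0,30],[-0.5,-0.42,0,0,0,0,30],[-0.32,-0.23,0,0,0,0,30]]]'
python3 -m crank '[[[0,0,0,0,0,-0.84,30],[0,0,0,0,0,-1,30],[0,0,0,0,0,-1,30],[0,0,0,0,0,-1,30],[0,0,0,0,0,-1,30],[0,0,0,0,0,-1,30],[0,0,0,0,0,-1,30],[0,0,0,0,0,0,30],[0,0,0,0,0,0,30]]]'
python3 - <<'E'
from h import *
np.set_printoptions(suppress=True,precision=2)
s=observe();M=R.from_rotvec(s['eef_rot']).as_matrix();print(s['position'],np.degrees(np.arctan2(M[1,0],M[0,0])),s['q'])
c=cam("wrist");np.savez("pics/w2.npz",*c);snap("wrist","w2.png")
E
```

```text
time_s: 6.95
position: [542.3, 93.1, 159.3]
eef_rot: [2.804, -1.415, -0.003]
ft_force: [-0.6, -1.0, -7.4]
gripper_width: 38.8
finger_force: 92.9
time_s: 8.07
position: [543.1, 91.1, 160.0]
eef_rot: [-3.116, -0.397, 0.002]
ft_force: [0.2, 0.1, -8.0]
gripper_width: 38.8
finger_force: 93.1
[543.09  91.12 160.  ] 14.514599091140518 [-0.25  0.3  -0.04  1.95  0.01  0.88 -1.61]
```

View pics/w2.png

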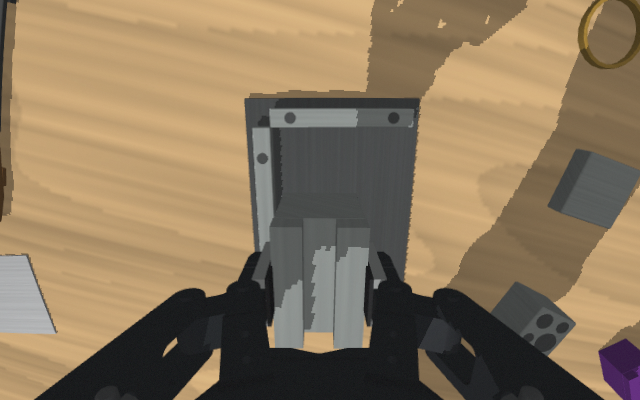

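The wrist view shows the block held level above the plate. The short fence's inner edge lies along row ~127 (cols 270-414), and the long fence's inner edge is near col 271 (rows 130-255).

```bash
python3 - <<'E'
from h import *
np.set_printoptions(suppress=True,precision=2)
im=cv2.imread("pics/w2.png").mean(2);c=tuple(np.load("pics/w2.npz").values());t=cam("top")
def down(u,v0,v1):
    g=np.diff(cv2.GaussianBlur(im,(3,3),0)[v0:v1,u]);return v0+np.argmin(g)+1
def right(v,u0,u1):
    g=np.diff(cv2.GaussianBlur(im,(3,3),0)[v,u0:u1]);return u0+np.argmin(g)+1
a=[[u,down(u,118,136)] for u in range(300,356,6)];b=[[right(v,258,285),v] for v in range(170,246,8)]
print(a,b)
pa=onz(c,a,24)[:,:2];pb=onz(c,b,24)[:,:2]
fa=cv2.fitLine(pa.astype(np.float32),2,0,.01,.01).ravel();fb=cv2.fitLine(pb.astype(np.float32),2,0,.01,.01).ravel()
for f in(fa,fb):print(f,np.degrees(np.arctan2(f[1],f[0])))
s=np.linalg.solve(np.c_[fa[:2],-fb[:2]],fb[2:]-fa[2:]);corner=fa[2:]+s[0]*fa[:2];print("corner",corner)
# height check: plate outer corner +x+y and short-fence right inner end in both views
q=np.array([[251+0,204.7],[293.8,192.8]])
print(tri(c,[[270,127],[414,127]],t,q))
s=observe();p=s['position'];M=R.from_rotvec(s['eef_rot']).as_matrix()
x=M[:2,0];y=np.array([-x[1],x[0]]);home=corner-30*x-20*y
print("home",home,"to go tool",M.T@np.r_[home-p[:2],0])
E
```

```text
[[300, np.int64(127)], [306, np.int64(127)], [312, np.int64(127)], [318, np.int64(127)], [324, np.int64(127)], [330, np.int64(127)], [336, np.int64(127)], [342, np.int64(127)], [348, np.int64(127)], [354, np.int64(127)]] [[np.int64(272), 170], [np.int64(272), 178], [np.int64(272), 186], [np.int64(273), 194], [np.int64(273), 202], [np.int64(273), 210], [np.int64(273), 218], [np.int64(270), 226], [np.int64(270), 234], [np.int64(265), 242]]
[  0.25  -0.97 596.85  96.92] -75.433
[  0.99   0.14 512.79 128.78] 8.149003
corner [585.86 139.24]
[[583.94 143.09  17.1    5.89]
 [615.28  22.32  19.46   2.49]]
home [561.84 112.35] to go tool [ 23.31 -15.87  -0.02]
```

The tool's yaw (14.5°) matches the jig's (14.6°). About 23 mm remain in x and 16-19 mm in -y. I'll lower to just above the plate.

```bash
python3 -m crank '[[[0,0,0.5,0,0,0,30],[0,0,0.8,0,0,0,30],[0,0,0.8,0,0,0,30],[0,0,0.8,0,0,0,30],[0,0,0.27,0,0,0,30],[0,0,0,0,0,0,30],[0,0,0,0,0,0,30]]]'
python3 -m crank '[[[0,0,0.02,0,0,0,30],[0,0,0.02,0,0,0,30],[0,0,0,0,0,0,30]]]'
```

```text
time_s: 9.0
position: [544.5, 91.2, 34.9]
eef_rot: [-3.115, -0.402, -0.003]
ft_force: [0.7, -0.4, -8.3]
gripper_width: 38.8
finger_force: 92.6
time_s: 9.38
position: [543.7, 91.0, 32.3]
eef_rot: [-3.116, -0.403, -0.0]
ft_force: [0.7, 0.6, -8.0]
gripper_width: 38.7
finger_force: 92.6
```

```bash
for i in 1 2; do python3 -m crank '[[[0,0,0.02,0,0,0,30],[0,0,0.01,0,0,0,30],[0,0,0,0,0,0,30]]]'; done
```

```text
time_s: 9.75
position: [543.6, 91.0, 30.9]
eef_rot: [-3.116, -0.403, 0.0]
ft_force: [0.2, 0.4, -7.7]
gripper_width: 38.6
finger_force: 92.6
time_s: 10.12
position: [543.6, 91.0, 29.7]
eef_rot: [-3.116, -0.403, 0.0]
ft_force: [-0.8, -0.0, -7.4]
gripper_width: 38.6
finger_force: 92.6
```

```bash
for i in 1 2; do python3 -m crank '[[[0,0,0.02,0,0,0,30],[0,0,0,0,0,0,30],[0,0,0,0,0,0,30]]]'; done
```

```text
time_s: 10.5
position: [543.9, 91.0, 29.5]
eef_rot: [-3.116, -0.403, -0.001]
ft_force: [-4.4, -1.2, 5.6]
gripper_width: 38.8
finger_force: 94.6
time_s: 10.88
position: [544.1, 91.1, 29.5]
eef_rot: [-3.115, -0.403, -0.002]
ft_force: [-9.4, -1.9, 20.1]
gripper_width: 38.6
finger_force: 96.6
```

Contact comes at TCP z 29.5, exactly 8 mm above the grasp height, so the block is on the plate. I'll ease off the load and slide towards the corner.

```bash
python3 -m crank '[[[0,0,-0.025,0,0,0,30],[0.15,0,0,0,0,0,30],[0.15,-0.15,0,0,0,0,30],[0.1,-0.15,0,0,0,0,30],[0,0,0,0,0,0,30],[0,0,0,0,0,0,30]]]'
python3 -m crank '[[[0.05,0,0,0,0,0,30],[0,0,0,0,0,0,30],[0,0,0,0,0,0,30]]]'
python3 -m crank '[[[0.05,0,0,0,0,0,30],[0,0,0,0,0,0,30],[0,0,0,0,0,0,30]]]'
```

```text
time_s: 11.62
position: [557.1, 107.4, 29.6]
eef_rot: [-3.115, -0.404, -0.003]
ft_force: [2.6, 3.1, 5.7]
gripper_width: 38.5
finger_force: 94.4
time_s: 12.0
position: [557.8, 107.3, 29.5]
eef_rot: [-3.115, -0.403, 0.0]
ft_force: [-4.9, 1.3, 13.8]
gripper_width: 38.5
finger_force: 95.6
time_s: 12.38
position: [559.6, 107.5, 29.6]
eef_rot: [-3.116, -0.403, 0.001]
ft_force: [-4.6, -1.0, 13.6]
gripper_width: 38.6
finger_force: 95.5
```

```bash
python3 -m crank '[[[0,0,-0.02,0,0,0,30],[0.05,0,0,0,0,0,30],[0,0,0,0,0,0,30],[0,0,0,0,0,0,30]]]'
for i in 1 2; do python3 -m crank '[[[0.04,0,0,0,0,0,30],[0,0,0,0,0,0,30],[0,0,0,0,0,0,30]]]'; done
```

```text
time_s: 12.88
position: [561.8, 108.1, 29.6]
eef_rot: [3.116, 0.403, -0.001]
ft_force: [-0.5, -0.4, -7.5]
gripper_width: 38.6
finger_force: 93.2
time_s: 13.25
position: [563.3, 108.6, 29.8]
eef_rot: [-3.116, -0.403, 0.0]
ft_force: [-0.1, -1.2, -7.8]
gripper_width: 38.8
finger_force: 93.0
time_s: 13.62
position: [565.0, 109.1, 29.9]
eef_rot: [-3.116, -0.403, -0.0]
ft_force: [-0.4, -0.1, -7.9]
gripper_width: 38.7
finger_force: 92.9
```

```bash
for i in 1 2 3; do python3 -m crank '[[[0.03,0,0,0,0,0,30],[0,0,0,0,0,0,30],[0,0,0,0,0,0,30]]]' | egrep 'pos|ft'; done
```

```text
position: [565.3, 109.0, 29.7]
ft_force: [-4.6, -1.5, -5.7]
position: [565.4, 109.1, 29.7]
ft_force: [-12.6, -3.6, 3.8]
position: [565.4, 109.1, 29.7]
ft_force: [-20.4, -5.1, 11.6]
```

The short fence is met (about 20 N along jig x). Now the long fence, along -y.

```bash
python3 -m crank '[[[-0.02,0,-0.01,0,0,0,30],[0,-0.06,0,0,0,0,30],[0,0,0,0,0,0,30],[0,0,0,0,0,0,30]]]'| egrep 'pos|ft|rot'
for i in 1 2 3 4; do python3 -m crank '[[[0,-0.03,0,0,0,0,30],[0,0,0,0,0,0,30],[0,0,0,0,0,0,30]]]' | egrep 'pos|ft|rot'; done
```

```text
position: [565.0, 110.7, 29.8]
eef_rot: [3.114, 0.402, -0.007]
ft_force: [-9.7, -5.7, -1.5]
position: [564.7, 111.6, 29.8]
eef_rot: [3.114, 0.402, -0.007]
ft_force: [-11.4, -8.1, -1.0]
position: [564.5, 112.7, 29.8]
eef_rot: [3.114, 0.401, -0.007]
ft_force: [-10.2, -7.3, -1.0]
position: [564.1, 113.9, 29.8]
eef_rot: [3.114, 0.402, -0.007]
ft_force: [-10.9, -6.9, -1.2]
position: [563.8, 115.0, 29.8]
eef_rot: [3.114, 0.402, -0.007]
ft_force: [-9.5, -7.0, -0.8]
```

```bash

for i in 1 2 3 4; do python3 -m crank '[[[0,-0.03,0,0,0,0,30],[0,0,0,0,0,0,30],[0,0,0,0,0,0,30]]]' | egrep 'pos|ft|rot'; done
```

```text
position: [563.6, 116.2, 29.8]
eef_rot: [3.114, 0.402, -0.007]
ft_force: [-10.3, -8.8, -1.6]
position: [563.3, 117.3, 29.8]
eef_rot: [3.114, 0.402, -0.007]
ft_force: [-10.3, -7.4, -1.5]
position: [563.0, 118.5, 29.8]
eef_rot: [3.114, 0.401, -0.007]
ft_force: [-9.9, -7.1, -0.2]
position: [562.6, 119.6, 29.8]
eef_rot: [3.114, 0.402, -0.007]
ft_force: [-10.5, -7.2, -1.0]
```

```bash

for i in 1 2 3; do python3 -m crank '[[[0,-0.03,0,0,0,0,30],[0,0,0,0,0,0,30],[0,0,0,0,0,0,30]]]' | egrep 'pos|ft|rot'; done
python3 - <<'E'
from h import *
c=tuple(np.load("pics/w2.npz").values());print(onz(c,[[272.5,190],[272,174]],24))
c=cam("wrist");np.savez("pics/w3.npz",*c);snap("wrist","w3.png")
E
```

```text
position: [562.5, 120.0, 29.8]
eef_rot: [3.113, 0.401, -0.007]
ft_force: [-9.2, -11.5, -1.1]
position: [562.5, 120.1, 29.9]
eef_rot: [3.113, 0.4, -0.006]
ft_force: [-6.3, -16.3, -0.7]
position: [562.5, 120.2, 29.8]
eef_rot: [3.112, 0.399, -0.006]
ft_force: [-6.9, -21.6, -0.7]
[[528.94159235 131.00499418  24.        ]
 [543.6745125  134.61716077  24.        ]]
```

View pics/w3.png

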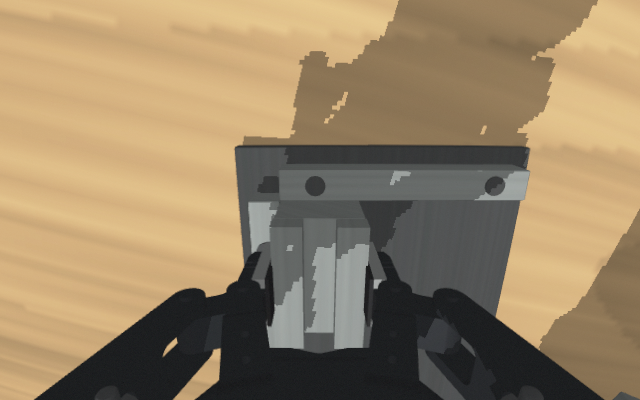

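The view shows the block's end against the short fence at row ~200 and its side on the long fence, with the fingers above the fences. Contact positions agree with the measured fences within 1-3 mm. I'll add some x push, settle and check.

```bash
python3 -m crank '[[[0.03,0,0,0,0,0,30],[0,0,0,0,0,0,30],[0,0,0,0,0,0,30],[0,0,0,0,0,0,30]]]'
python3 -m crank '[[[0,-0.01,0,0,0,0,30],[0,0,0,0,0,0,30],[0,0,0,0,0,0,30],[0,0,0,0,0,0,30],[0,0,0,0,0,0,30],[0,0,0,0,0,0,30]]]'
python3 -c "
from h import *
s=observe();M=R.from_rotvec(s['eef_rot']).as_matrix();print(s['torque'],M[:,2],M.T@s['ft_force'])"
```

```text
time_s: 19.92
position: [562.5, 120.2, 29.8]
eef_rot: [3.111, 0.398, -0.01]
ft_force: [-12.8, -24.2, 7.5]
gripper_width: 38.3
finger_force: 95.2
time_s: 20.68
position: [562.5, 120.2, 29.8]
eef_rot: [3.111, 0.398, -0.009]
ft_force: [-12.9, -25.1, 7.9]
gripper_width: 38.6
finger_force: 95.1
[-5.65011659  2.65167471  0.66863205] [-0.00522987 -0.00585582 -0.99996918] [-18.83655856  21.07158438  -7.64398865]
```

```bash
python3 -c "
from rig import *
print(close_job())"
```

```text
the job is handed in; nothing more can be done
None
```

The grooved block is on the jig plate in the corner, still gripped and pressed with about 19 N on the short fence and 21 N on the long fence; the job was handed in at about 20.7 s, and no verdict came back.

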